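# Roll-check two centrifuge sleeves

### The job

Sort the two bare aluminium centrifuge sleeves in the rack with the roll-check ramp. Lay the sound, round one across the head of the ramp and let go, so that it rolls down by itself into the trough at the foot and stays there. The squashed one, which would not roll, goes into the yellow reject box.

Things in the scene. Friction and masses are not known exactly. Their poses are not given: they have to be found in the camera images.
- good_center (a point): Centre of the sound sleeve: a bare aluminium tube, round, 40 mm across, 90 mm long (its y axis; x and z turn as it rolls), about 90 g, rolls freely. It starts in one of three nests, 80 mm apart side by side, of a teal rack: it lies across two rails 10 mm high, 33 mm either side of its middle, so its centre is 30 mm above the table; under its middle is only a 4 mm base plate.
- flat_center (a point): Centre of the squashed sleeve: the same tube flattened to 50 mm wide (its x) and 24 mm high (its z), 90 mm long (its y), about 90 g, two dark creases on top; it does not roll on the ramp. It lies flat in another nest, its centre 22 mm above the table. The last nest holds a black plastic adapter (34 mm across, red band) that has no part in this.
- ramp_head (a point): Point on the pale blue ramp's surface near its upper end, on the middle line, 40 mm above the table; a sleeve goes here, lying across. Axes: x level, downhill; y across; z up. Slope 7 degrees; 116 mm wide between 10 mm dark blue guides; the surface runs from 55 mm uphill to 160 mm downhill, then a trough (inside 162 to 219 mm downhill, floor 6 mm, walls 45 mm above the table). Fixed.
- reject_box_in (a point): Centre of the inner floor of the yellow open reject box, about 4 mm above the table. The box is 200 mm (its x) by 160 mm (its y) outside, 50 mm high, walls 4 mm. Fixed.
There are look-alikes about, which are no part of the job. What is shaped like the part that bears good_center but purple is not meant.

How it is judged:
On the way, in this order (a step that is already met when the one before it is completed fails the run):
1. the round sleeve is laid on the head of the ramp (x of good_center in the frame of ramp_head between -0.05 and 0.055 m and y of good_center in the frame of ramp_head between -0.03 and 0.03 m and z of good_center in the frame of ramp_head below 0.036 m), for 0.1 s.
2. the round sleeve rolls down the ramp by itself, not held or pushed (x of good_center in the frame of ramp_head between 0.065 and 0.165 m and contact force between good_sleeve and the fingers below 0.02 N and contact force between good_sleeve and the arm below 0.02 N and z of good_center in the frame of ramp_head below 0.022 m and linear speed of good_sleeve above 0.08 m/s), for 0.06 s.
At the end, for the whole second after the job is handed in: The round sleeve, having rolled down untouched, rests in the trough at the foot of the ramp (centre between its walls, 5 mm or more below the ramp head point); the squashed sleeve rests in the reject box (centre within its walls, less than 50 mm above its floor) (x of good_center in the frame of ramp_head between 0.165 and 0.22 m and y of good_center in the frame of ramp_head between -0.05 and 0.05 m and z of good_center in the frame of ramp_head below -0.005 m and linear speed of each of good_sleeve, flat_sleeve below 0.02 m/s and x of flat_center in the frame of reject_box_in between -0.096 and 0.096 m and y of flat_center in the frame of reject_box_in between -0.076 and 0.076 m and z of flat_center in the frame of reject_box_in below 0.05 m).
It also fails if it takes over 58 s, if anything falls off the work surface, if the arm or the gripper's body presses on something with over 40 N, if the wrist force passes 120 N, or if a joint passes its speed limit or range.

### The arm

A 7-joint arm with a two-finger parallel gripper is mounted at the origin on the work surface. World frame = base frame: x ahead of the robot, y to its left, z up, the work surface at z = 0. Lengths are in m, angles in rad, forces in N, time in s.
With the tool pointing down it reaches from about 0.425 to 0.875 m from the base axis. Payload 4.7 kg.
Tool frame: the origin (TCP) lies on the centre line of the jaws, within the pads' length; the fingertips stand ahead of it and the grasp point (between the pads) lies 2 mm behind it (nose_length is the z of the fingertips in the tool frame, in m); z points along the fingers, y is the line along which they close (so a half turn about z gives the same grasp; the last joint's range is limited). The gripper opens to 87 mm and grips with 3 to 60 N. Pads are 19 mm wide; open, the fingers measure 117 mm over their backs; the gripper's body (75 mm by 190 mm) begins 51 mm behind the grasp point.
Start: joints at [1.274, 0.321, -0.07, 1.45, 0.023, 1.371, -0.057], TCP at [0.199, -0.619, 0.24] pointing down, gripper open.
Joint ranges: [-2.86, 2.86], [-0.3, 2.09], [-1.38, 1.24], [0.06, 2.45], [-1.56, 4.7], [0.09, 2.05], [-2.69, 2.69]. Speed limits (rad/s): [2.57, 2.57, 3.14, 3.14, 3.14, 3.14, 3.14].

### API

Orientations are given as a rotation vector (axis times angle).
In Python, from bench import * gives the robot as it stands.
- The arm moves only by the tool send_rows, never from a script. Its arguments are lists of equal length, an entry for each row: "xyz": the shift along the tool's x, y, z in mm, a list of three; "dr": the turn, a rotation vector about the tool's x, y, z in rad, a list of three. A call has exactly 10 rows; each row is the pose to reach, as a shift and turn from the pose commanded when the call began, along the tool's axes at that moment; what a row does not reach only later rows make up. A row lasts 1/12 s, in which the tool goes at most 41.7 mm and 7.16 degrees, less where a joint would pass 70% of its speed; a pose out of reach is approached as far as the arm can. A call with a gripper value outside its range is refused whole. "jaw" is the finger opening in mm, from 0 to 87, set as the call begins (left out, the last holds). The fingers move at their own pace and stop on an object; "grip_force" is the grip in N (left out, the last holds). Time passes only in rows, so rows that repeat a pose let the fingers close, or fill a call up. It gives the time, the measured TCP pose, the force, the opening and the grip force at its end, in the units of the state.
- get_state(): the state, without advancing time (a new reading comes with each control period).
- get_image(name): name is "scene" or "top"; returns the picture (420x560x3 uint8, red, green, blue); there is no depth.
- calibration(name): a dict with "vfov" (degrees; the focal length in pixels is half the picture's height over the tangent of half this angle, whatever the lens; pixels are square), "cx", "cy" (the principal point, pixels), "k1" (the pictures are not rectified: a ray, as slopes to the right and down, at radius r is drawn at 1 + k1 r^2 times it, then the intrinsics apply), "rvec" (rotation vector, rad) and "tvec" (3), from world to camera coordinates, as OpenCV has them. Camera axes: x right, y down, z forward; pixel columns grow to the right and rows downward; lengths in m; the calibration is good to about 2 mm. A picture is of the moment at which its call begins. calibration takes no time and is no camera call.
- close_job(): hands the job in; it is judged then, once.
The state is a dict: "time": time; "joint_positions": joint angles; "qd": joint speeds; "joint_torque": joint torques, N m; "position": TCP position; "tool_rot": TCP orientation; "ft_force": force on the tool from outside, world axes, zero at the start; "torque": the same for the moment, N m; "grip_width": opening from 0.0 (shut) to 1.0 (fully open); "grip_force": force on a finger pad.
Only numpy, scipy, OpenCV 4.12 (cv2) and the standard library are available. Lean on these libraries where they do the work, as an engineer would, in place of code of your own. Each camera call takes 0.05 s, during which the arm holds its last target. There are 200 camera calls.

## Working session

There is one attempt and no reset: what is moved stays moved. The work goes in short steps, Python scripts to look and compute and a tool call to move; the robot and the scene stay as the last step left them, time stands still between calls to the robot, and variables do not carry over. Pictures are saved under pics/ and viewed, at most 10 in all, crops included, and the job is handed in when it is done.

Besides the shell and the picture viewer there is one more tool, called after ">>>" by a JSON object that holds its "api" and its "payload". send_rows: Moves the arm, as the interface text tells. Its arguments: {"type":"object","properties":{"xyz":{"type":"array"},"dr":{"type":"array"},"jaw":{"type":"number"},"grip_force":{"type":"number"}},"required":["xyz","dr"]}

```bash
mkdir -p pics; ls; python3 - <<'E'
from bench import *
import cv2
for n in("top","scene"):
    im=get_image(n); cv2.imwrite(f"pics/{n}0.png",im[:,:,::-1]); print(n,calibration(n))
s=get_state();print(s)
E
```

```text
pics
top {'vfov': 50.736229239677485, 'cx': 284.0924925480858, 'cy': 216.41157267364133, 'k1': 0.025328766973856644, 'rvec': array([ 2.13344456, -2.16934507,  0.14033635]), 'tvec': array([0.09494597, 0.49839446, 0.95608408])}
scene {'vfov': 48.77716170763106, 'cx': 278.72422362129214, 'cy': 207.40572823641773, 'k1': -0.16180721368717124, 'rvec': array([ 1.05830936,  2.28114983, -1.13652356]), 'tvec': array([ 0.26671913, -0.22201316,  1.51533715])}
{'time': 0.1, 'joint_positions': array([ 1.27410065,  0.32174737, -0.07007953,  1.45153246,  0.02260639,
        1.37073384, -0.05688491]), 'qd': array([-5.06795587e-04, -1.21606817e-03, -5.45111612e-04, -1.35143023e-03,
       -8.75627125e-04,  3.75871567e-05,  1.40932344e-03]), 'joint_torque': array([-8.78549781e-04, -4.92569268e+01, -4.06051520e-01, -3.13397348e+01,
       -6.41083787e-02,  3.94472305e-02,  9.78119397e-05]), 'position': array([ 0.19859935, -0.61846084,  0.23858207]), 'tool_rot': array([-3.10214943e+00, -4.86047276e-01,  5.46009039e-04]), 'ft_force': array([-1.04460523, -0.35065296,  0.5439376 ]), 'torque': array([0.00680879, 0.06607452, 0.01719562]), 'grip_force': 0.0, 'grip_width': 0.9997405165617277}
```

View pics/top0.png

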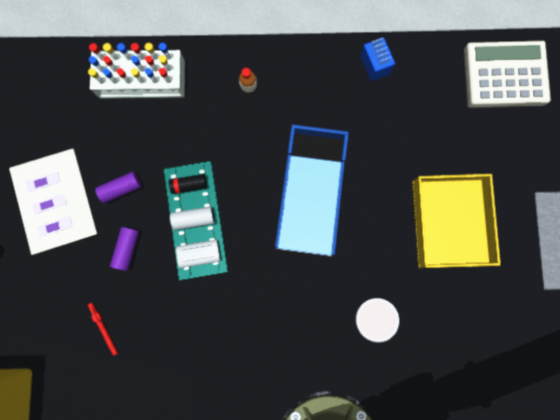

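View pics/scene0.png

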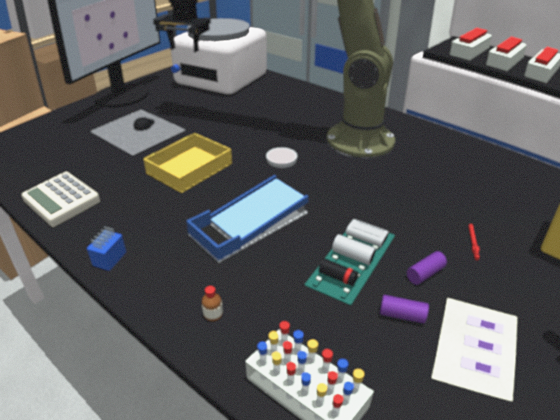

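The top view shows the round sleeve at about (192,218), the creased, squashed one at (197,253) and the adapter at (188,184). The ramp's light blue surface spans about (277..343, 155..255) with its trough at the top end, so the head is near (310,225). The yellow box is at (456,220). The scene view agrees.

```bash
cat > h.py <<'E'
from bench import *
import cv2, numpy as np
from scipy.spatial.transform import Rotation as R
def ray(n,uv,z):
    c=calibration(n); f=210/np.tan(np.radians(c["vfov"]/2))
    d=np.array([(uv[0]-c["cx"])/f,(uv[1]-c["cy"])/f]); p=d.copy()
    for _ in range(20): p=d/(1+c["k1"]*(p@p))
    M=R.from_rotvec(c["rvec"]).as_matrix(); o=-M.T@c["tvec"]; v=M.T@np.array([p[0],p[1],1])
    return o+v*(z-o[2])/v[2]
def blobs(n,lo,hi,minA=150,roi=None,im=None):
    im=get_image(n) if im is None else im
    m=cv2.inRange(cv2.cvtColor(im,cv2.COLOR_RGB2HSV),lo,hi)
    if roi: k=np.zeros_like(m);x0,y0,x1,y1=roi;k[y0:y1,x0:x1]=1;m*=k
    cs=cv2.findContours(m,cv2.RETR_EXTERNAL,cv2.CHAIN_APPROX_NONE)[0]
    return [c for c in cs if cv2.contourArea(c)>minA]
def rect(n,c,z):
    """min-area rect of contour after casting each pixel on plane z: centre, (long,short) size, long axis angle, short axis = +90deg"""
    P=np.array([ray(n,q[0],z)[:2] for q in c]); (cx,cy),(w,h),a=cv2.minAreaRect((P*1000).astype(np.float32))
    if w<h: w,h,a=h,w,a+90
    return np.round([cx,cy,w,h,a],1)
E
python3 - <<'E'
from h import *
im=get_image("top")
B=lambda *a:blobs("top",*a,im=im)
for c in B((0,0,120),(180,60,255),200,(150,195,235,285)): print("sleeve",cv2.boundingRect(c),[rect("top",c,z) for z in(.03,.022)])
for c in B((75,120,60),(95,255,200),200,(150,150,240,290)): print("rack",cv2.boundingRect(c),rect("top",c,.004))
for c in B((90,40,150),(110,200,255),500,(260,110,360,270)):
    print("ramp",cv2.boundingRect(c),rect("top",c,.035)); 
    q=cv2.boxPoints(cv2.minAreaRect(c)); print(q)
    e=cv2.approxPolyDP(c,6,True)[:,0]; print([(tuple(p),np.round(ray("top",p,.033)*1000)) for p in e])
for c in B((20,100,60),(35,255,255),800,(400,150,520,290)): print("box",cv2.boundingRect(c),rect("top",c,.05))
print(ray("top",(319,129),.045),ray("top",(308,248),.0467))
E
```

```text
sleeve (176, 238, 44, 32) [array([420.2, 280. ,  92.9,  58.8,  98.9]), array([420.6, 281.6,  93.7,  59.3,  98.9])]
sleeve (170, 204, 44, 26) [array([504.2, 295.9,  94.7,  46.6,  98.6]), array([505.3, 297.6,  95.5,  47. ,  98.6])]
rack (163, 161, 65, 120) [500.7 291.9 263.3 114.5   8.7]
ramp (276, 155, 68, 101) [525.6  27.9 213.8 130.6 171.5]
[[274.79477 248.0393 ]
 [287.27512 154.4367 ]
 [345.96506 162.26202]
 [333.4847  255.86462]]
[((np.int32(289), np.int32(155)), array([641.,  73.,  33.])), ((np.int32(276), np.int32(246)), array([434., 106.,  33.])), ((np.int32(330), np.int32(255)), array([412., -13.,  33.])), ((np.int32(343), np.int32(162)), array([622., -49.,  33.]))]
box (412, 173, 89, 95) [ 483.9 -286.7  206.2  178.5    0.8]
[0.69662334 0.00430435 0.045     ] [0.42771533 0.03558565 0.0467    ]
```

```bash
cat >> h.py <<'E'
def plan(target,close_deg):
    """shift in tool axes (mm) and yaw about tool z so that tool y lies along close_deg, tool pointing straight down"""
    s=get_state(); T=R.from_rotvec(s["tool_rot"]); M=T.as_matrix()
    best=None
    for k in(0,180):
        a=np.radians(close_deg+k); y=np.array([np.cos(a),np.sin(a),0]); z=np.array([0,0,-1.])
        G=np.column_stack([np.cross(y,z),y,z]); dr=(T.inv()*R.from_matrix(G)).as_rotvec()
        print("shift",np.round(M.T@(np.array(target)-s["position"])*1000,1),"dr",np.round(dr,4))
    print("t",s["time"],"pos",np.round(s["position"]*1000,1),"q",np.round(s["joint_positions"],2),"w",round(s["grip_width"]*87,1),"f",s["grip_force"])
E
python3 - <<'E'
from h import *
import bench
print([a for a in dir(bench) if a[0]!='_'], getattr(bench,'nose_length',None))
plan((.5025,.293,.11),8.7)
E
```

```text
['MotionError', 'calibration', 'close_job', 'get_image', 'get_state', 'nose_length'] 0.017
shift [ 568.1 -774.7  129.8] dr [-1.3000e-03 -1.0000e-03 -1.4119e+00]
shift [ 568.1 -774.7  129.8] dr [-1.0000e-03  1.4000e-03  1.7297e+00]
t 0.15 pos [ 198.6 -618.5  238.7] q [ 1.27  0.32 -0.07  1.45  0.02  1.37 -0.06] w 87.0 f 0.0
```

>>> {"api": "send_rows", "payload": {"xyz": [[35, -20, 0], [70, -40, 0], [105, -60, 0], [140, -79, 0], [175, -99, 0], [210, -119, 0], [245, -139, 0], [280, -159, 0], [315, -179, 0], [350, -198, 0]], "dr": [[0, 0, -0.055], [0, 0, -0.11], [0, 0, -0.165], [0, 0, -0.22], [0, 0, -0.275], [0, 0, -0.33], [0, 0, -0.385], [0, 0, -0.44], [0, 0, -0.495], [0, 0, -0.55]], "jaw": 64, "grip_force": 15}}

```text
time: 0.98
position: [0.4723, -0.3215, 0.2395]
tool_rot: [2.853, 1.315, -0.0]
ft_force: [0.6, -0.9, -0.2]
grip_width: 0.738
grip_force: 0.0
```

```bash
python3 -c "
from h import *
plan((.54,-.20,.24),8.7);plan((.5025,.293,.11),8.7)"
```

```text
shift [136.4 -27.4  -0.5] dr [-2.000e-04  2.000e-04 -8.591e-01]
shift [136.4 -27.4  -0.5] dr [3.0000e-04 3.0000e-04 2.2824e+00]
t 0.9833 pos [ 472.3 -321.5  239.5] q [ 0.89  0.18 -0.38  1.64  0.07  1.34 -0.21] w 64.2 f 0.0
shift [ 486.8 -376.3  129.4] dr [-2.000e-04  2.000e-04 -8.591e-01]
shift [ 486.8 -376.3  129.4] dr [3.0000e-04 3.0000e-04 2.2824e+00]
t 0.9833 pos [ 472.3 -321.5  239.5] q [ 0.89  0.18 -0.38  1.64  0.07  1.34 -0.21] w 64.2 f 0.0
```

>>> {"api": "send_rows", "payload": {"xyz": [[31, -24, 0], [62, -48, 0], [93, -72, 0], [124, -96, 0], [155, -120, 0], [186, -144, 0], [217, -168, 0], [248, -192, 0], [279, -216, 0], [310, -240, 0]], "dr": [[0, 0, -0.06], [0, 0, -0.12], [0, 0, -0.18], [0, 0, -0.24], [0, 0, -0.3], [0, 0, -0.36], [0, 0, -0.42], [0, 0, -0.48], [0, 0, -0.54], [0, 0, -0.6]]}}

```text
time: 1.82
position: [0.491, 0.0699, 0.2396]
tool_rot: [2.337, 2.099, -0.0]
ft_force: [0.4, -0.0, -0.7]
grip_width: 0.738
grip_force: 0.0
```

```bash
python3 -c "
from h import *
plan((.5025,.293,.11),8.7)"
```

```text
shift [223.1 -12.5 129.4] dr [ 0.0004  0.0009 -0.2592]
shift [223.1 -12.5 129.4] dr [ 1.2000e-03 -5.0000e-04  2.8824e+00]
t 1.8167 pos [491.   69.9 239.6] q [ 0.54  0.02 -0.74  1.8   0.02  1.32 -0.31] w 64.2 f 0.0
```

>>> {"api": "send_rows", "payload": {"xyz": [[30, -2, 10], [60, -4, 20], [90, -6, 30], [120, -8, 45], [150, -9, 60], [180, -10, 75], [205, -12, 95], [223, -12.5, 110], [223, -12.5, 119], [223, -12.5, 119]], "dr": [[0, 0, -0.03], [0, 0, -0.07], [0, 0, -0.1], [0, 0, -0.14], [0, 0, -0.17], [0, 0, -0.21], [0, 0, -0.24], [0, 0, -0.259], [0, 0, -0.259], [0, 0, -0.259]]}}

```text
time: 2.65
position: [0.5016, 0.2913, 0.1179]
tool_rot: [-2.046, -2.381, 0.007]
ft_force: [-0.3, -0.7, -0.8]
grip_width: 0.736
grip_force: 0.0
```

```bash
python3 -c "
from h import *
plan((.5025,.293,.030),8.7)
a=get_image('scene')[190:310,290:450];cv2.imwrite('pics/s1.png',cv2.resize(a[:,:,::-1],None,fx=5,fy=5)[:600])"
```

```text
shift [ 1.6  1.6 87.9] dr [-0.0049  0.0007 -0.0006]
shift [ 1.6  1.6 87.9] dr [1.100e-03 7.600e-03 3.141e+00]
t 2.65 pos [501.6 291.3 117.9] q [ 0.15  0.39 -0.87  1.75  0.32  1.16 -0.66] w 64.1 f 0.0
```

View pics/s1.png

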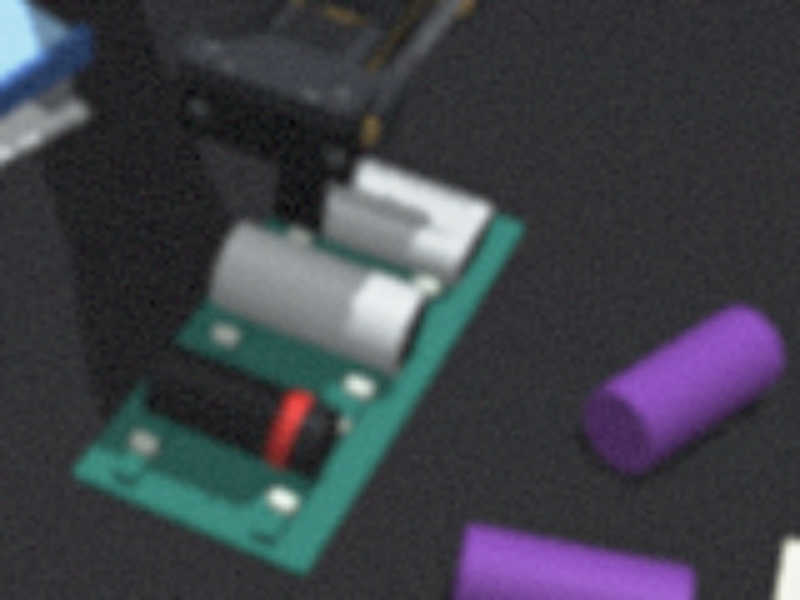

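The crop shows the round sleeve (about (320,300) in the crop), with the gripper above and behind it as the perspective would have it, so I descend.

>>> {"api": "send_rows", "payload": {"xyz": [[1.5, 1.5, 15], [1.5, 1.5, 30], [1.5, 1.5, 45], [1.5, 1.5, 58], [1.5, 1.5, 68], [1.5, 1.5, 76], [1.5, 1.5, 82], [1.5, 1.5, 83], [1.5, 1.5, 83], [1.5, 1.5, 83]], "dr": [[0, 0, 0], [0, 0, 0], [0, 0, 0], [0, 0, 0], [0, 0, 0], [0, 0, 0], [0, 0, 0], [0, 0, 0], [0, 0, 0], [0, 0, 0]]}}

```text
time: 3.53
position: [0.5051, 0.2933, 0.038]
tool_rot: [2.05, 2.381, 0.001]
ft_force: [0.4, 0.0, 0.3]
grip_width: 0.735
grip_force: 0.0
```

>>> {"api": "send_rows", "payload": {"xyz": [[0, 0, 0], [0, 0, 0], [0, 0, 0], [0, 0, 0], [0, 0, 0], [0, 0, 0], [0, 0, 0], [0, 0, 0], [0, 0, 0], [0, 0, 0]], "dr": [[0, 0, 0], [0, 0, 0], [0, 0, 0], [0, 0, 0], [0, 0, 0], [0, 0, 0], [0, 0, 0], [0, 0, 0], [0, 0, 0], [0, 0, 0]], "jaw": 20, "grip_force": 15}}

```text
time: 4.37
position: [0.5049, 0.293, 0.0377]
tool_rot: [2.05, 2.38, 0.0]
ft_force: [-0.5, -1.0, 1.3]
grip_width: 0.456
grip_force: 15.0
```

```bash
python3 -c "
from h import *
plan((.4737,.0359,.15),-8.9)"
```

```text
shift [-249.6  -69.  -112.3] dr [2.000e-04 0.000e+00 3.043e-01]
shift [-249.6  -69.  -112.3] dr [-1.0000e-04  3.0000e-04 -2.8372e+00]
t 4.3667 pos [504.9 293.   37.7] q [ 0.09  0.5  -0.81  1.8   0.42  1.02 -0.73] w 39.7 f 14.99991238117218
```

>>> {"api": "send_rows", "payload": {"xyz": [[0, 0, -15], [0, 0, -40], [0, 0, -70], [-20, -6, -100], [-50, -14, -112], [-85, -24, -112], [-120, -34, -112], [-155, -43, -112], [-190, -53, -112], [-220, -61, -112]], "dr": [[0, 0, 0], [0, 0, 0], [0, 0, 0], [0, 0, 0.04], [0, 0, 0.08], [0, 0, 0.12], [0, 0, 0.16], [0, 0, 0.2], [0, 0, 0.25], [0, 0, 0.3]]}}

```text
time: 5.2
position: [0.4765, 0.0639, 0.1503]
tool_rot: [2.385, 2.043, -0.001]
ft_force: [0.5, -0.3, -0.5]
grip_width: 0.459
grip_force: 15.0
```

>>> {"api": "send_rows", "payload": {"xyz": [[-15, 0, 0], [-28, 1, 0], [-30, 1, 0], [-30, 1, 0], [-30, 1, 0], [-30, 1, 0], [-30, 1, 0], [-30, 1, 0], [-30, 1, 0], [-30, 1, 0]], "dr": [[0, 0, 0], [0, 0, 0], [0, 0, 0], [0, 0, 0], [0, 0, 0], [0, 0, 0], [0, 0, 0], [0, 0, 0], [0, 0, 0], [0, 0, 0]]}}

```text
time: 6.03
position: [0.4736, 0.0369, 0.1494]
tool_rot: [-2.382, -2.048, 0.0]
ft_force: [0.5, -0.5, -1.2]
grip_width: 0.453
grip_force: 15.0
```

```bash
python3 -c "
from h import *
plan((.4737,.0359,.069),-8.9)
for n in ('scene','top'):
    im=get_image(n)
    a=im[150:270,170:330] if n=='scene' else im[120:270,220:420]
    cv2.imwrite('pics/%s2.png'%n,cv2.resize(a[:,:,::-1],None,fx=4,fy=4))"
```

```text
shift [-1.   0.3 80.4] dr [-0.0002 -0.0001  0.0051]
shift [-1.   0.3 80.4] dr [ 2.0000e-04 -4.0000e-04 -3.1364e+00]
t 6.0333 pos [473.6  36.9 149.4] q [ 0.61  0.06 -0.75  1.96  0.04  1.14 -0.31] w 39.4 f 14.999603033065796
```

View pics/scene2.png

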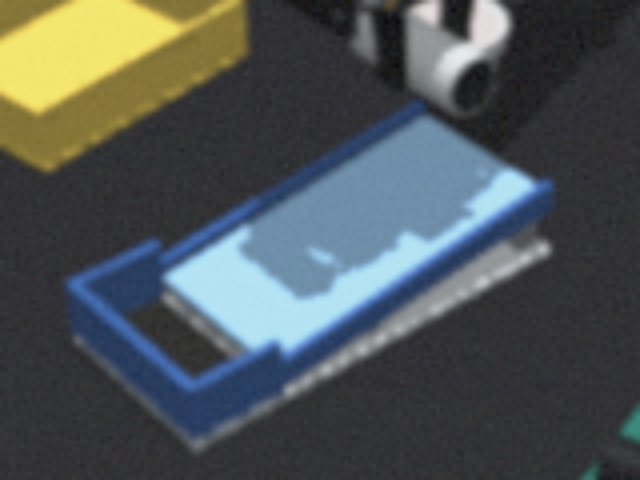

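The round sleeve is held level across the jaws above the ramp head. I lower it until it touches.

>>> {"api": "send_rows", "payload": {"xyz": [[0, 0, 15], [0, 0, 35], [0, 0, 52], [0, 0, 64], [0, 0, 71], [0, 0, 75], [0, 0, 77], [0, 0, 78], [0, 0, 78], [0, 0, 78]], "dr": [[0, 0, 0.005], [0, 0, 0.005], [0, 0, 0.005], [0, 0, 0.005], [0, 0, 0.005], [0, 0, 0.005], [0, 0, 0.005], [0, 0, 0.005], [0, 0, 0.005], [0, 0, 0.005]]}}

```text
time: 6.97
position: [0.4742, 0.0365, 0.0722]
tool_rot: [2.387, 2.041, 0.001]
ft_force: [0.2, 0.4, -0.8]
grip_width: 0.46
grip_force: 15.0
```

>>> {"api": "send_rows", "payload": {"xyz": [[0, 0, 0.5], [0, 0, 1], [0, 0, 1.5], [0, 0, 2], [0, 0, 2], [0, 0, 2], [0, 0, 2], [0, 0, 2], [0, 0, 2], [0, 0, 2]], "dr": [[0, 0, 0], [0, 0, 0], [0, 0, 0], [0, 0, 0], [0, 0, 0], [0, 0, 0], [0, 0, 0], [0, 0, 0], [0, 0, 0], [0, 0, 0]]}}

```text
time: 7.8
position: [0.4736, 0.0365, 0.0695]
tool_rot: [2.388, 2.042, -0.0]
ft_force: [0.8, -0.3, 0.1]
grip_width: 0.453
grip_force: 15.0
```

```bash
python3 -c "
from h import *
im=get_image('scene')
cv2.imwrite('pics/s3.png',cv2.resize(im[140:260,200:340,::-1],None,fx=5,fy=5))"
```

```text
(no output)
```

View pics/s3.png

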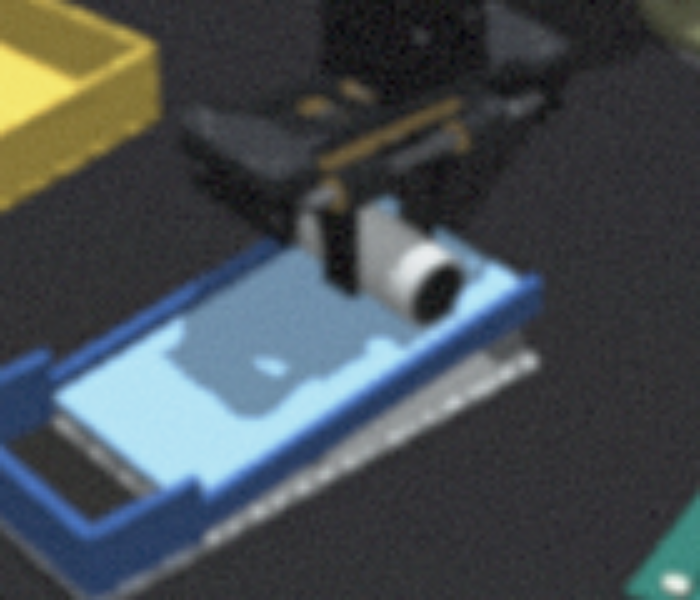

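The sleeve lies level on the head of the ramp, under 2 mm off the surface and midway between the guides. I open the jaws and lift away.

>>> {"api": "send_rows", "payload": {"xyz": [[0, 0, 1.5], [0, 0, 1.5], [0, 2, 0], [0, 4, -20], [0, 4, -55], [0, 4, -95], [0, 4, -120], [0, 4, -120], [0, 4, -120], [0, 4, -120]], "dr": [[0, 0, 0], [0, 0, 0], [0, 0, 0], [0, 0, 0], [0, 0, 0], [0, 0, 0], [0, 0, 0], [0, 0, 0], [0, 0, 0], [0, 0, 0]], "jaw": 64}}

```text
time: 8.68
position: [0.4771, 0.0357, 0.1889]
tool_rot: [-2.388, -2.041, 0.001]
ft_force: [0.5, 0.5, 0.0]
grip_width: 0.732
grip_force: 0.0
```

```bash
python3 -c "
from h import *
im=get_image('scene')
cv2.imwrite('pics/s4.png',cv2.resize(im[140:260,180:340,::-1],None,fx=4,fy=4))
plan((.4216,.2805,.15),8.7)"
```

```text
shift [233.3 -92.4  38.4] dr [-2.300e-03  1.000e-04 -3.079e-01]
shift [233.3 -92.4  38.4] dr [1.0000e-04 3.2000e-03 2.8337e+00]
t 8.7333 pos [476.7  35.7 188.3] q [ 0.62  0.02 -0.76  1.91  0.02  1.22 -0.29] w 64.0 f 0.0
```

View pics/s4.png

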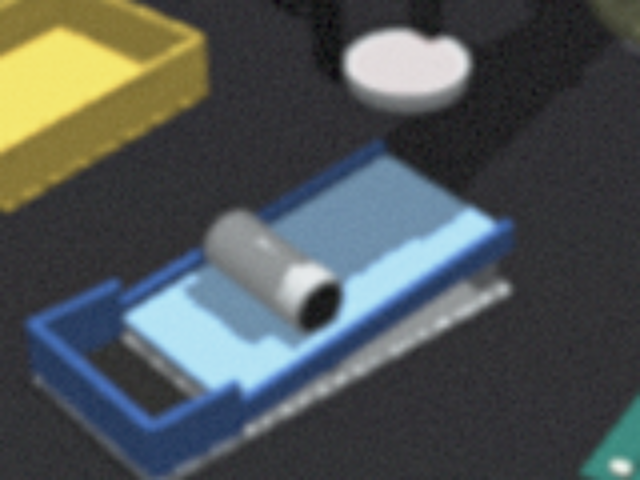

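The sleeve is rolling freely down the middle of the ramp. Next is the squashed one.

>>> {"api": "send_rows", "payload": {"xyz": [[25, -10, 0], [55, -22, 0], [90, -36, 0], [125, -50, 0], [160, -63, 5], [195, -77, 15], [220, -87, 30], [233, -92.5, 38], [233, -92.5, 38], [233, -92.5, 38]], "dr": [[0, 0, -0.03], [0, 0, -0.07], [0, 0, -0.12], [0, 0, -0.16], [0, 0, -0.2], [0, 0, -0.25], [0, 0, -0.29], [0, 0, -0.307], [0, 0, -0.307], [0, 0, -0.307]], "jaw": 80}}

```text
time: 9.57
position: [0.4209, 0.2804, 0.1499]
tool_rot: [-2.043, -2.383, 0.005]
ft_force: [-0.2, -1.0, 0.3]
grip_width: 0.916
grip_force: 0.0
```

```bash
python3 -c "
from h import *
plan((.4216,.2805,.026),8.7)
a=get_image('scene');cv2.imwrite('pics/s5.png',cv2.resize(a[160:310,190:410,::-1],None,fx=3.6,fy=3.6))"
```

```text
shift [ -0.    1.2 123.9] dr [-0.0039  0.0002  0.0014]
shift [ -0.    1.2 123.9] dr [-3.0000e-04 -6.2000e-03 -3.1401e+00]
t 9.5667 pos [420.9 280.4 149.9] q [ 0.29  0.19 -1.    1.89  0.17  1.16 -0.62] w 79.7 f 0.0
```

View pics/s5.png

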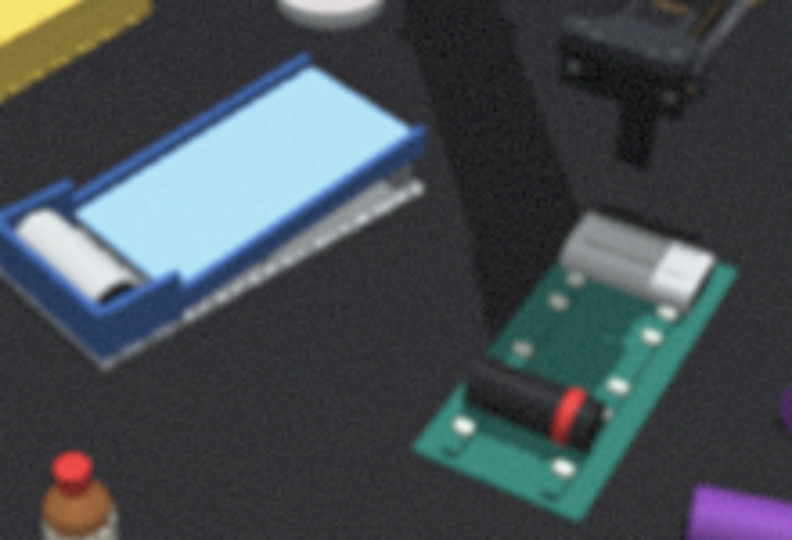

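The round sleeve rests in the trough (about (75,255) in the crop), and the squashed one lies alone at its end of the rack. I go down to it.

>>> {"api": "send_rows", "payload": {"xyz": [[0, 1, 20], [0, 1, 45], [0, 1, 70], [0, 1, 90], [0, 1, 103], [0, 1, 112], [0, 1, 118], [0, 1, 122], [0, 1, 123], [0, 1, 123]], "dr": [[0, 0, 0], [0, 0, 0], [0, 0, 0], [0, 0, 0], [0, 0, 0], [0, 0, 0], [0, 0, 0], [0, 0, 0], [0, 0, 0], [0, 0, 0]]}}

```text
time: 10.45
position: [0.4238, 0.2807, 0.029]
tool_rot: [2.047, 2.382, 0.001]
ft_force: [0.2, -0.4, 0.2]
grip_width: 0.92
grip_force: 0.0
```

>>> {"api": "send_rows", "payload": {"xyz": [[0, 0, 0], [0, 0, 0], [0, 0, 0], [0, 0, 0], [0, 0, 0], [0, 0, 0], [0, 0, 0], [0, 0, 0], [0, 0, 0], [0, 0, 0]], "dr": [[0, 0, 0], [0, 0, 0], [0, 0, 0], [0, 0, 0], [0, 0, 0], [0, 0, 0], [0, 0, 0], [0, 0, 0], [0, 0, 0], [0, 0, 0]], "jaw": 30, "grip_force": 20}}

```text
time: 11.28
position: [0.423, 0.2805, 0.0286]
tool_rot: [-2.047, -2.383, 0.001]
ft_force: [-3.3, -1.6, 5.3]
grip_width: 0.568
grip_force: 20.0
```

>>> {"api": "send_rows", "payload": {"xyz": [[0, 0, -10], [0, 0, -25], [0, 0, -45], [0, 0, -70], [0, 0, -100], [0, 0, -130], [0, 0, -150], [0, 0, -160], [0, 0, -160], [0, 0, -160]], "dr": [[0, 0, 0], [0, 0, 0], [0, 0, 0], [0, 0, 0], [0, 0, 0], [0, 0, 0], [0, 0, 0], [0, 0, 0], [0, 0, 0], [0, 0, 0]]}}

```text
time: 12.12
position: [0.4235, 0.2802, 0.1882]
tool_rot: [2.047, 2.382, 0.0]
ft_force: [0.5, 0.5, -2.0]
grip_width: 0.568
grip_force: 20.0
```

```bash
python3 -c "
from h import *
plan((.50,.03,.185),0)
plan((.484,-.285,.185),0)"
```

```text
shift [-258.9   38.1    3.4] dr [0.0006 0.0006 0.1506]
shift [-258.9   38.1    3.4] dr [-8.000e-04  9.000e-04 -2.991e+00]
t 12.1167 pos [423.5 280.2 188.2] q [ 0.32  0.14 -1.02  1.84  0.13  1.23 -0.59] w 49.4 f 19.999857544898987
shift [-567.9  -25.     3.5] dr [0.0006 0.0006 0.1506]
shift [-567.9  -25.     3.5] dr [-8.000e-04  9.000e-04 -2.991e+00]
t 12.1167 pos [423.5 280.2 188.2] q [ 0.32  0.14 -1.02  1.84  0.13  1.23 -0.59] w 49.4 f 19.999857544898987
```

>>> {"api": "send_rows", "payload": {"xyz": [[-25, 4, 0], [-55, 8, 0], [-93, 14, 0], [-131, 20, 0], [-169, 25, 0], [-207, 31, 0], [-245, 36, 0], [-284, 32, 0], [-323, 25, 0], [-361, 18, 0]], "dr": [[0, 0, 0.01], [0, 0, 0.03], [0, 0, 0.05], [0, 0, 0.07], [0, 0, 0.09], [0, 0, 0.11], [0, 0, 0.13], [0, 0, 0.15], [0, 0, 0.15], [0, 0, 0.15]]}}

```text
time: 12.95
position: [0.4941, -0.0756, 0.1863]
tool_rot: [-2.218, -2.22, 0.003]
ft_force: [0.7, 0.6, -2.1]
grip_width: 0.567
grip_force: 20.0
```

```bash
python3 -c "
from h import *
plan((.486,-.293,.045),0)"
```

```text
shift [-217.6   -7.8  141.1] dr [-0.0034 -0.001   0.001 ]
shift [-217.6   -7.8  141.1] dr [ 1.6000e-03 -5.3000e-03 -3.1406e+00]
t 12.95 pos [494.1 -75.6 186.3] q [ 0.78  0.08 -0.7   1.86  0.05  1.22  0.06] w 49.4 f 20.001617968082428
```

>>> {"api": "send_rows", "payload": {"xyz": [[-36, -1, 0], [-74, -3, 0], [-112, -4, 0], [-150, -5, 0], [-185, -7, 0], [-210, -8, 0], [-217, -8, 5], [-217, -8, 25], [-217, -8, 50], [-217, -8, 75]], "dr": [[0, 0, 0], [0, 0, 0], [0, 0, 0], [0, 0, 0], [0, 0, 0], [0, 0, 0], [0, 0, 0], [0, 0, 0], [0, 0, 0], [0, 0, 0]]}}

```text
time: 13.78
position: [0.4871, -0.2896, 0.1108]
tool_rot: [-2.218, -2.221, -0.0]
ft_force: [-0.2, 0.0, -0.5]
grip_width: 0.57
grip_force: 20.0
```

```bash
python3 -c "
from h import *
plan((.486,-.293,.027),0)
a=get_image('scene');cv2.imwrite('pics/s6.png',cv2.resize(a[110:230,100:260,::-1],None,fx=4,fy=4))"
```

```text
shift [-3.5 -1.  83.8] dr [-0.0016 -0.0016  0.0014]
shift [-3.5 -1.  83.8] dr [ 2.6000e-03 -2.6000e-03 -3.1402e+00]
t 13.7833 pos [ 487.1 -289.6  110.8] q [ 0.95  0.29 -0.53  1.8   0.16  1.1   0.36] w 49.6 f 19.99955177307129
```

View pics/s6.png

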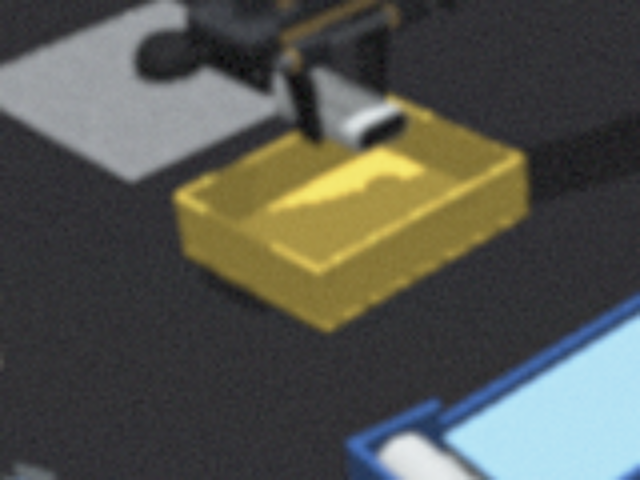

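The squashed sleeve hangs centrally over the reject box. I lower it, release it and withdraw.

>>> {"api": "send_rows", "payload": {"xyz": [[-1, -1, 15], [-2, -1, 30], [-2, -1, 45], [-2, -1, 57], [-2, -1, 66], [-2, -1, 73], [-2, -1, 77], [-2, -1, 79], [-2, -1, 80], [-2, -1, 80]], "dr": [[0, 0, 0], [0, 0, 0], [0, 0, 0], [0, 0, 0], [0, 0, 0], [0, 0, 0], [0, 0, 0], [0, 0, 0], [0, 0, 0], [0, 0, 0]]}}

```text
time: 14.67
position: [0.487, -0.2928, 0.0339]
tool_rot: [2.22, 2.222, 0.0]
ft_force: [0.6, 0.2, -0.4]
grip_width: 0.567
grip_force: 20.0
```

>>> {"api": "send_rows", "payload": {"xyz": [[0, 0, 0], [0, 0, 0], [0, 0, 0], [0, 0, 0], [0, 0, 0], [0, 0, 0], [0, 0, 0], [0, 0, 0], [0, 0, 0], [0, 0, 0]], "dr": [[0, 0, 0], [0, 0, 0], [0, 0, 0], [0, 0, 0], [0, 0, 0], [0, 0, 0], [0, 0, 0], [0, 0, 0], [0, 0, 0], [0, 0, 0]], "jaw": 80}}

```text
time: 15.5
position: [0.4867, -0.2926, 0.0335]
tool_rot: [2.22, 2.223, -0.0]
ft_force: [0.9, 0.4, -0.8]
grip_width: 0.919
grip_force: 0.0
```

>>> {"api": "send_rows", "payload": {"xyz": [[0, 0, -10], [0, 0, -30], [0, 0, -60], [0, 0, -95], [0, 0, -130], [0, 0, -150], [0, 0, -160], [0, 0, -160], [0, 0, -160], [0, 0, -160]], "dr": [[0, 0, 0], [0, 0, 0], [0, 0, 0], [0, 0, 0], [0, 0, 0], [0, 0, 0], [0, 0, 0], [0, 0, 0], [0, 0, 0], [0, 0, 0]]}}

```text
time: 16.33
position: [0.4856, -0.2921, 0.1917]
tool_rot: [-2.218, -2.22, 0.001]
ft_force: [0.1, 0.4, -0.6]
grip_width: 0.918
grip_force: 0.0
```

```bash
python3 -c "
from h import *
a=get_image('scene');cv2.imwrite('pics/s7.png',cv2.resize(a[120:270,130:330,::-1],None,fx=4,fy=4))"
```

```text
(no output)
```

View pics/s7.png

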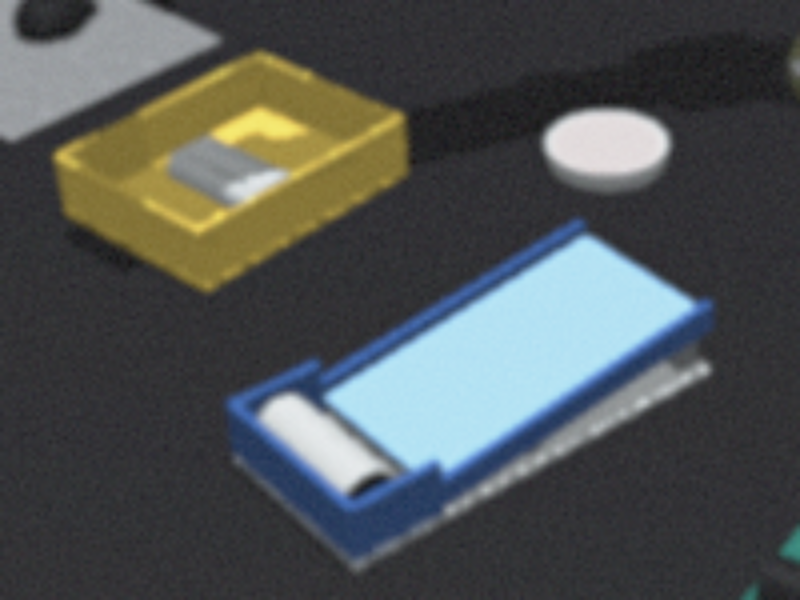

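The squashed sleeve lies in the reject box (about (225,170) in the crop) and the round one in the trough (about (325,445)).

```bash
python3 -c "
from bench import *
print(close_job())"
```

```text
the job is handed in; nothing more can be done
None
```

The job is handed in at about 16 s of the 58 s allowed: the round sleeve rolled down by itself and rests in the trough, and the squashed one lies in the yellow reject box; the hand-in call returned no verdict.

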